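Feed a terminal block forward and hold it up in the tongs

ROBOT

A 6-joint arm with a two-finger parallel gripper is mounted at the origin on a cart in front of the work surface, level with it; the furniture and walls round the work are solid. World frame = base frame: x ahead of the robot, y to its left, z up, the work surface at z = 0. Lengths are in m, angles in rad, forces in N, time in s.
With the tool pointing down it reaches from about 0.35 to 1 m from the base axis. Payload 7.1 kg.
Tool frame: the origin (TCP) lies between the finger pads; the fingertips stand 22 mm ahead of it and the grasp point (between the pads) lies 3 mm ahead of it; z points along the fingers, y is the line along which they close (so a half turn about z gives the same grasp; the last joint's range is limited). The gripper opens to 85 mm and grips with 20 to 120 N. Pads are 22 mm wide; open, the fingers measure 114 mm over their backs; the gripper's body (76 mm by 85 mm) begins 54 mm behind the grasp point. The pads swing forward as they close: fully open they stand 13 mm farther back than shut.
Start: joints at [1.182, 0.423, 1.63, -0, 1.089, -0.019], TCP at [0.226, 0.583, 0.253] pointing down, gripper open.
Joint ranges: [-3, 3], [-0.9, 2.11], [0.09, 2.58], [-1.31, 4.45], [0.11, 2.69], [-2.54, 2.54]. Speed limits (rad/s): [2.39, 2.39, 3.01, 3.14, 3.14, 3.14].

INTERFACE

Orientations are given as a rotation vector (axis times angle).
In Python, from rig import manip gives the robot as it stands. The module is installed in compiled form; this text tells all that it offers. Calls block until the motion is done:
- manip.move_to(position, orientation): joint-space move of the TCP to a pose.
- manip.servo_line(position, orientation=None, rate=0.15): straight line of the TCP; orientation=None keeps the orientation; rate is the mean speed in m/s.
- manip.set_joints(angles): joint-space move.
- manip.command_gripper(opening, f_grip=None): finger opening in m; f_grip is the grip in N (None keeps the last); returns when the fingers have stopped.
- manip.hold(seconds).
- manip.solve_ik(position, orientation): joint angles nearest the present ones, or None.
- manip.camera(name): name is "scene" or "top" or "wrist"; returns a dict with "image" (480x640x3 uint8, red, green, blue), "fx", "fy", "cx", "cy" (pixels), "k1" (the pictures are not rectified: a ray, as slopes to the right and down, at radius r is drawn at 1 + k1 r^2 times it, then the intrinsics apply), "cam_to_world" (4x4, takes a point from camera to world coordinates); the wrist camera has in their place "mount" (4x4, takes a point from camera to tool coordinates, whose origin is the TCP and whose axes are the flange's). Camera axes: x right, y down, z forward; pixel columns grow to the right and rows downward; lengths in m; the calibration is good to about 2 mm. A picture is of the moment at which its call begins: read the wrist's pose just before it. There is no depth.
A pose or a line that the arm cannot do raises manip.IKError and nothing moves.
- manip.sign_off(): hands the job in; it is judged then, once.
Readings, each from a call of its own:
- manip.get_time(): time.
- manip.get_joint_positions(): joint angles.
- manip.get_joint_vel(): joint speeds.
- manip.get_tau(): joint torques, N m.
- manip.get_position(): TCP position.
- manip.get_ee_rot(): TCP orientation.
- manip.get_contact_force(): force on the tool from outside, world axes, zero at the start.
- manip.get_torque(): the same for the moment, N m.
- manip.get_width(): finger opening in m.
- manip.get_grip_force(): force on a finger pad.
Only numpy, scipy, OpenCV 4.12 (cv2) and the standard library are available. Lean on these libraries where they do the work, as an engineer would, in place of code of your own. Each camera call takes 0.05 s, during which the arm holds its last target. There are 200 camera calls.

TASK

Take the handle bar of the hinged feed tray and tip the tray up to about 35 degrees so that the terminal block inside slides out to the stop at its nose, then lower the tray level again without dropping it. Then take the sprung parts tongs, close their jaws on the terminal block (do not touch the block with the robot's own fingers) and lift it straight up, clear of the tray, to at least 12 cm above the bench. Finish while holding it there in the tongs; leave the jar, the loupe and the power brick alone.

Things in the scene. Friction and masses are not known exactly. Their poses are not given: they have to be found in the camera images.
- tray (a joint): tilt of the aluminium feed tray, rad: 0 = level (rests there by its own weight, 0.25 kg; falls back if let go), grows as the handle end is lifted, end stop at 1.0. Hinge axis: along y of stand, 30 mm above its origin.
- stand: grey stand of the feed tray, fixed; base 150 x 70 x 6 mm. Origin on the bench below the hinge, at the tray's nose (open end); x points level from nose to handle end, z up. Tray level: the block runs in a polished track (slides from about 15 degrees) 18 mm wide inside, 26 mm outside: side walls 8 mm high at x = 34 to 48 mm, then to x = 122 mm closed by a clear cover, top at z = 77 mm.
- bar (a point): centre of the tray's handle: a round steel bar 10 mm thick, 46 mm free between its two posts, lying along y of stand above the back of the cover. With the tray level it is at x = 112, z = 110 mm of stand, 33 mm above the cover; it swings with the tray about the hinge (112 mm behind and 80 mm above the axis).
- pick (a point): where the block's centre lies when it rests against the stop: x = 22, z = 58 mm of stand, tray level. There the block sits on a tongue 12 mm wide (x = 0 to 34 mm, top at z = 50 mm), ended by a stop 12 mm wide (x = -4 to 0 mm, up to z = 62 mm), so jaws can pass on both sides: beside tongue and stop all is free above z = 40 mm.
- block_mid (a point): centre of the terminal block: a green bar with screw heads along its top, 14 mm wide, 44 mm long, 16 mm high, 18 g. Its long axis (its y) lies along the track. It starts at the back of the track under the clear cover.
- block: the same terminal block; origin at the centre of its underside.
- tongs_grip (a point): centre of the tongs' grip, midway between the two black pads, 15 mm above the lower edge. Steel tongs on edge on the bench, 0.1 kg; x points to the tips (100 mm ahead; hinge pin 65 mm behind), z up. Pads 46 mm long, 30 mm high, 45 mm over their outsides released; squeeze them along y. Springs open the arms: each pad needs about 5 N to start closing, 6 N to reach the block.
- tongs_tips (a point): midway between the jaw tips, 16 mm above the lower edge, half-way up the blades (last 40 mm, 20 mm high, 4 mm thick). Gap between them: 40 mm released, about 28 mm when the grip is squeezed to 40 mm over the pads, 14 mm (on the block, blades parallel) at about 34 mm. The tongs stay half closed while held half closed.
- jaw_l: tongs arm on the +y side of the tongs (origin at the hinge pin).
- jaw_r: tongs arm on the -y side of the tongs (origin at the hinge pin).
- jar: bystander: white round jar with a screw lid, 44 mm wide, 44 mm high; origin under its centre. It stands between two tall fixed things to keep clear of: a rack of upright circuit boards, about 0.26 m high, on the left beyond x = 0.57 m, and the lamp, whose post rises from a base about 0.14 m wide at x = 0.58, y = 0.04 m.
- loupe: bystander: black round loupe, 38 mm wide, 32 mm high; origin under its centre. It stands near the bench's front rim, which is 111 mm high.
- brick: bystander: black power brick, 50 x 100 x 32 mm; origin under its centre.

How it is judged:
By the outcome, as a careful person would: the job done as asked, in the order asked, and still so for the second after the job is handed in, while the arm keeps its last pose, push and grip.
It also fails if it takes over 59 s, if anything falls off the work surface, if the arm or the gripper's body presses on something with over 40 N, if the wrist force passes 120 N, or if a joint passes its speed limit or range.

## Working session

There is one attempt and no reset: what is moved stays moved. The work goes in short steps, each a Python script; the robot and the scene stay as the last script left them, time stands still between calls to the robot, and variables do not carry over. Pictures are saved under pics/ and viewed, at most 13 in all, crops included, and the job is handed in when it is done.

```bash
mkdir -p pics; python3 - <<'E'
from rig import manip
import cv2,numpy as np
for n in("scene","top"):
    c=manip.camera(n); cv2.imwrite(f"pics/{n}.png",c["image"][:,:,::-1])
    print(n,c["fx"],c["fy"],c["cx"],c["cy"],c["k1"]);print(np.round(c["cam_to_world"],3))
print(manip.get_time(),manip.get_ee_rot(),manip.camera("wrist")["mount"])
E
```

```text
scene 541.0078945648736 541.0078945648736 321.474779679638 244.58361153631594 -0.1648736551007933
[[ 0.638 -0.355  0.684 -0.272]
 [-0.77  -0.277  0.575 -0.672]
 [-0.015 -0.893 -0.45   0.607]
 [ 0.     0.     0.     1.   ]]
top 570.5043684831426 570.5043684831426 317.9245392151364 239.47070515799672 -0.12607844892283399
[[-0.018 -0.994  0.11   0.356]
 [-1.     0.02   0.017 -0.041]
 [-0.019 -0.11  -0.994  1.383]
 [ 0.     0.     0.     1.   ]]
0.1 [-5.77544493e-01 -3.08775491e+00  2.22048376e-03] [[ 4.60552192e-04 -9.49102368e-01 -3.14967433e-01  8.03276189e-02]
 [ 9.99999848e-01  3.41394281e-04  4.33486090e-04  6.73629633e-04]
 [-3.03894594e-04 -3.14967585e-01  9.49102380e-01 -1.21184701e-01]
 [ 0.00000000e+00  0.00000000e+00  0.00000000e+00  1.00000000e+00]]
```

View pics/scene.png

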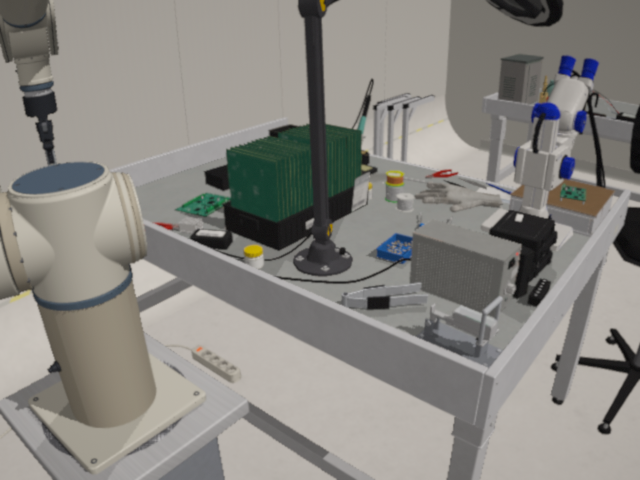

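View pics/top.png

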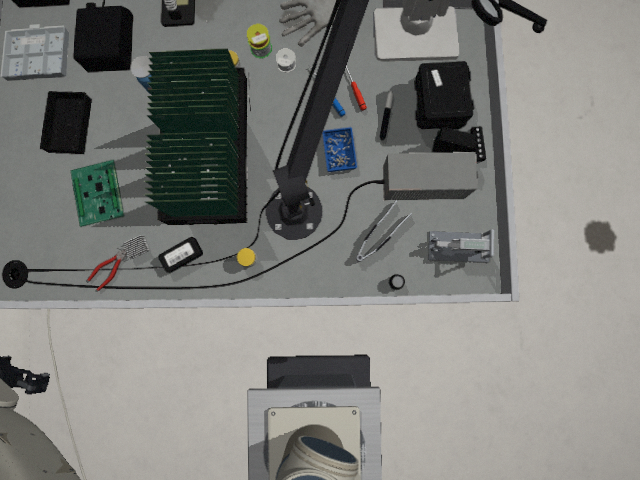

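The top view shows the tray near (460,247), the tongs around (380,233), the loupe at (397,283), the jar at (246,257) and the brick at (180,253). The tall grey instrument sits behind the tray and tongs, at (430,175).

```bash
cat > h.py <<'E'
from rig import manip
import cv2,numpy as np
from scipy.spatial.transform import Rotation as R
def cam(n):
    p=np.array(manip.get_position());r=R.from_rotvec(manip.get_ee_rot()).as_matrix()
    c=manip.camera(n)
    if n=="wrist":
        T=np.eye(4);T[:3,:3]=r;T[:3,3]=p;c["cam_to_world"]=T@c["mount"]
    return c
def _k(c): return np.array([[c["fx"],0,c["cx"]],[0,c["fy"],c["cy"]],[0,0,1.]]),np.array([c["k1"],0,0,0.])
def onplane(c,px,z):
    K,D=_k(c);u=cv2.undistortPoints(np.array(px,float).reshape(-1,1,2),K,D).reshape(-1,2)
    T=np.array(c["cam_to_world"]);d=np.c_[u,np.ones(len(u))]@T[:3,:3].T;o=T[:3,3]
    return o+d*((z-o[2])/d[:,2])[:,None]
def proj(c,P):
    K,D=_k(c);W=np.linalg.inv(c["cam_to_world"])
    return cv2.projectPoints(np.array(P,float).reshape(-1,1,3),cv2.Rodrigues(W[:3,:3])[0],W[:3,3],K,D)[0].reshape(-1,2)
def down(yaw):
    "tool pointing down, tool y axis at angle yaw+90deg: tool x along yaw"
    c,s=np.cos(yaw),np.sin(yaw)
    return R.from_matrix(np.array([[c,s,0],[s,-c,0],[0,0,-1.]])).as_rotvec()
E
python3 - <<'E'
from h import *
c=cam("top")
print(onplane(c,[[360,262],[406,207],[396,205],[382,235],[397,283],[428,235],[428,262],[494,232],[494,262],[386,150],[386,198],[476,198],[476,152]],0.0).round(3))
print(onplane(c,[[386,152],[386,198],[476,198]],0.15).round(3))
im=c["image"][:,:,::-1]; a=cv2.resize(im[190:300,345:505],None,fx=5,fy=5,interpolation=cv2.INTER_CUBIC)
cv2.imwrite("pics/crop1.png",a)
R0=R.from_rotvec(manip.get_ee_rot()).as_matrix();print(R0.round(3))
E
```

```text
[[ 0.452 -0.118  0.   ]
 [ 0.585 -0.235  0.   ]
 [ 0.59  -0.211  0.   ]
 [ 0.517 -0.174  0.   ]
 [ 0.399 -0.207  0.   ]
 [ 0.514 -0.287  0.   ]
 [ 0.448 -0.284  0.   ]
 [ 0.519 -0.451  0.   ]
 [ 0.445 -0.447  0.   ]
 [ 0.73  -0.191  0.   ]
 [ 0.608 -0.187  0.   ]
 [ 0.604 -0.41   0.   ]
 [ 0.721 -0.417  0.   ]]
[[ 0.685 -0.174  0.15 ]
 [ 0.581 -0.171  0.15 ]
 [ 0.577 -0.37   0.15 ]]
[[-0.932  0.361 -0.   ]
 [ 0.361  0.932 -0.001]
 [ 0.    -0.001 -1.   ]]
```

View pics/crop1.png

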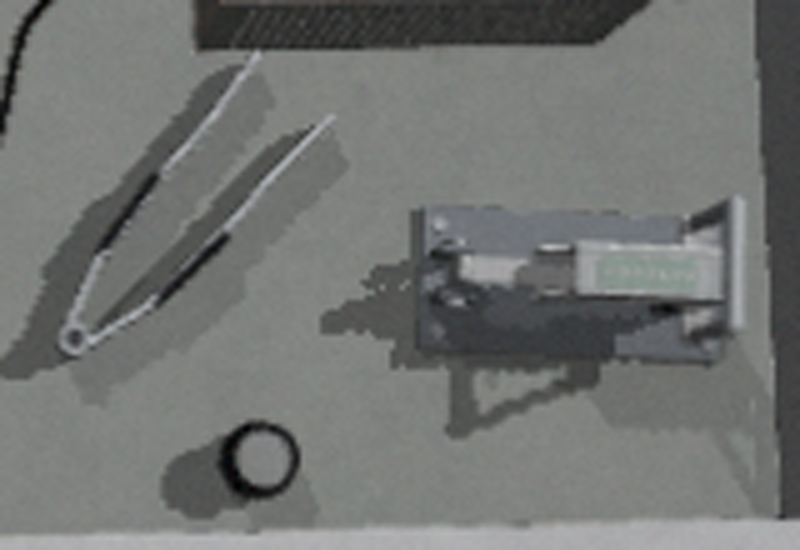

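The crop shows the tray nose on the left at about (458,265) in crop pixels, the bar on the right at (738,262), and the green block under the cover. The tongs' pads are at (130,213) and (195,268) and their tips point up and to the right. Next I move over with the arm pulled in, to clear the lamp, and look from close by.

```bash
python3 - <<'E'
from h import *
c=cam("top")
f=lambda u,v:[345+u/5,190+v/5]
print("bar",onplane(c,[f(740,198),f(737,328)],.11).round(3),"stop",onplane(c,[f(458,265)],.062).round(3),"base",onplane(c,[f(418,210),f(418,352),f(722,360)],.006).round(3))
print("pads",onplane(c,[f(130,213),f(195,268)],.03).round(3),"tips",onplane(c,[f(258,55),f(333,118)],.026).round(3),"pin",onplane(c,[f(75,338)],.02).round(3))
manip.servo_line([0.16,0.40,0.30],rate=0.3)
j=np.array(manip.get_joint_positions());print(j.round(3),manip.get_time())
j[0]=-0.55;manip.set_joints(j);print(np.round(manip.get_position(),3),manip.get_time())
print(manip.solve_ik([0.47,-0.38,0.33],down(np.pi)))
manip.move_to([0.44,-0.30,0.34],down(np.pi))
print(np.round(manip.get_joint_positions(),3),manip.get_time())
c=cam("wrist");cv2.imwrite("pics/w1.png",c["image"][:,:,::-1]);np.save("w1.npy",c,allow_pickle=True)
E
```

```text
bar [[ 0.511 -0.416  0.11 ]
 [ 0.452 -0.412  0.11 ]] stop [[ 0.488 -0.295  0.062]] base [[ 0.521 -0.287  0.006]
 [ 0.452 -0.285  0.006]
 [ 0.445 -0.434  0.006]]
pads [[ 0.52  -0.145  0.03 ]
 [ 0.493 -0.175  0.03 ]] tips [[ 0.596 -0.209  0.026]
 [ 0.564 -0.244  0.026]] pin [[ 0.461 -0.118  0.02 ]]
[ 1.163  0.069  1.988  0.     1.083 -0.038] 1.0667
[ 0.375 -0.215  0.3  ] 3.3917
[-0.69959906  0.31617475  1.6034926   0.          1.22192531 -2.27039538]
[-0.62   0.192  1.746  0.     1.204 -2.191] 5.2583
```

View pics/w1.png

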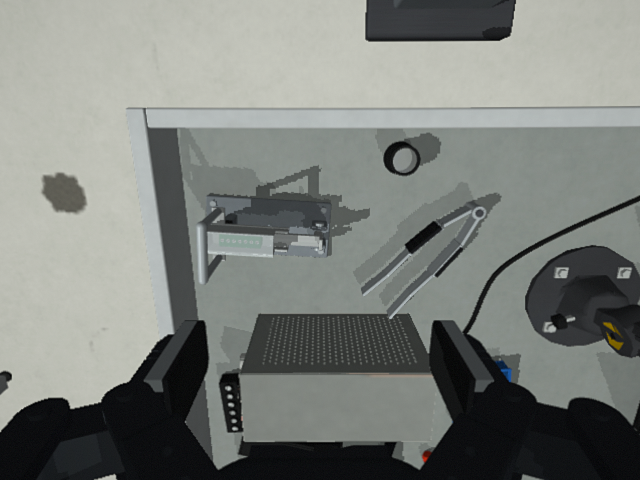

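The wrist picture shows the bar from about (203,220) to (204,283). The tray track runs along row 240, with the nose at (326,244). The tongs' pin is at (479,212), the pads at (423,237) and (449,262), and the tips at (364,292) and (390,316).

```bash
python3 - <<'E'
from h import *
c=np.load("w1.npy",allow_pickle=True).item()
print("bar",onplane(c,[[203,220],[203,283]],.11).round(3),"stop",onplane(c,[[326,244]],.062).round(3),"base",onplane(c,[[209,195],[330,200],[330,258]],.006).round(3),"trk",onplane(c,[[208,240]],.077).round(3))
print("pads",onplane(c,[[423,237],[449,262]],.03).round(3),"tips",onplane(c,[[364,292],[390,316]],.026).round(3),"pin",onplane(c,[[479,212]],.02).round(3))
a=c["image"][170:330,180:500,::-1];cv2.imwrite("pics/crop2.png",cv2.resize(a,None,fx=2.5,fy=2.5,interpolation=cv2.INTER_CUBIC))
E
```

```text
bar [[ 0.45  -0.407  0.11 ]
 [ 0.514 -0.413  0.11 ]] stop [[ 0.49  -0.291  0.062]] base [[ 0.447 -0.429  0.006]
 [ 0.453 -0.285  0.006]
 [ 0.526 -0.285  0.006]] trk [[ 0.48  -0.414  0.077]]
pads [[ 0.491 -0.177  0.03 ]
 [ 0.523 -0.144  0.03 ]] tips [[ 0.564 -0.243  0.026]
 [ 0.597 -0.209  0.026]] pin [[ 0.464 -0.112  0.02 ]]
```

View pics/crop2.png

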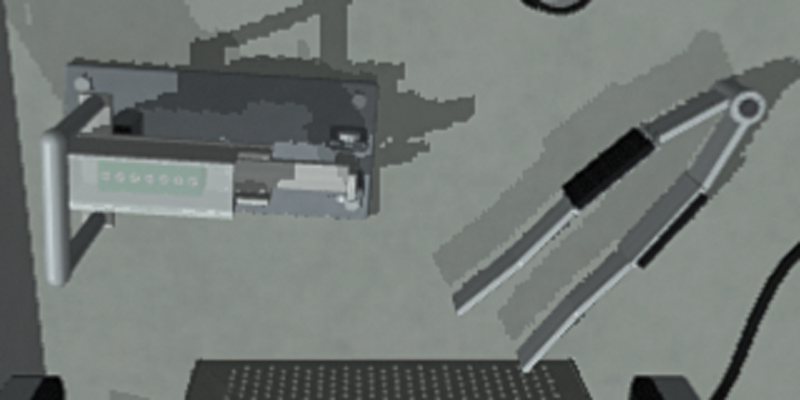

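```bash
cat >> h.py <<'E'
PSI=np.radians(-92.7); XS=np.array([np.cos(PSI),np.sin(PSI),0]); YS=np.array([-XS[1],XS[0],0])
BAR=np.array([0.482,-0.412,0.110]); HINGE=BAR-0.112*XS-[0,0,0.080]
def arc(th,frac=1.0,dz=0.004):
    Rt=R.from_rotvec(-th*YS); Rf=R.from_rotvec(-th*frac*YS)
    return HINGE+Rt.apply(BAR-HINGE)+Rf.apply([0,0,dz]),(Rf*R.from_rotvec(down(PSI-np.pi/2))).as_rotvec()
E
python3 - <<'E'
from h import *
for fr in (1,.5):
  for t in (0,10,20,30,36):
    p,o=arc(np.radians(t),fr);q=manip.solve_ik(p,o);print(fr,t,p.round(3),None if q is None else np.round(q,2))
manip.command_gripper(0.030,25)
p,o=arc(0);manip.move_to(p+[0,0,.09],o)
print(manip.get_time())
c=cam("wrist");cv2.imwrite("pics/w2.png",c["image"][:,:,::-1])
print(proj(c,[BAR+.02*YS,BAR-.02*YS,p]).round(0))
E
```

```text
1 0 [ 0.482 -0.412  0.114] [-0.73  0.61  1.69 -0.    0.84 -2.25]
1 10 [ 0.483 -0.396  0.132] [-0.64  0.55  1.77 -0.22  0.74 -2.01]
1 20 [ 0.484 -0.377  0.147] [-0.54  0.51  1.84 -0.5   0.68 -1.7 ]
1 30 [ 0.485 -0.355  0.159] [-0.44  0.49  1.91 -0.8   0.7  -1.34]
1 36 [ 0.485 -0.341  0.164] [-0.37  0.49  1.94 -0.97  0.75 -1.15]
0.5 0 [ 0.482 -0.412  0.114] [-0.73  0.61  1.69 -0.    0.84 -2.25]
0.5 10 [ 0.483 -0.396  0.132] [-0.67  0.56  1.74 -0.1   0.8  -2.13]
0.5 20 [ 0.484 -0.377  0.147] [-0.62  0.51  1.79 -0.21  0.76 -1.99]
0.5 30 [ 0.485 -0.356  0.159] [-0.55  0.48  1.83 -0.35  0.73 -1.82]
0.5 36 [ 0.485 -0.342  0.164] [-0.5   0.46  1.86 -0.43  0.73 -1.72]
6.6333
[[317. 290.]
 [317. 227.]
 [317. 262.]]
```

View pics/w2.png

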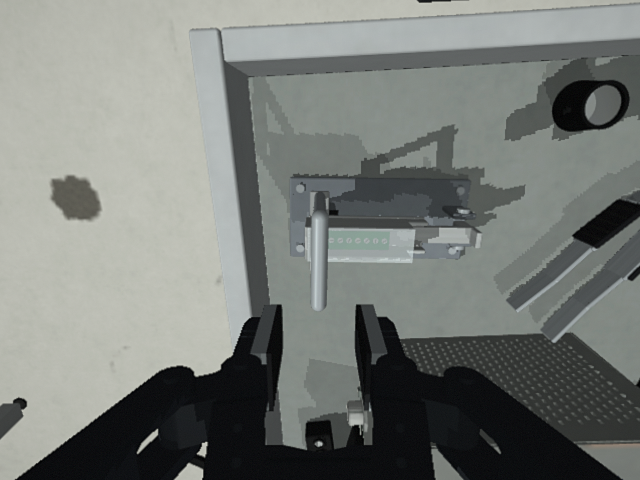

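The wrist picture shows the bar from (319,212) to (318,305), where I predicted its centre at (317,258). The fingers stand on either side of it and clear the right rim. I go down, grip and tip.

```bash
python3 - <<'E'
from h import *
F=lambda:np.round(manip.get_contact_force(),1)
p,o=arc(0);manip.servo_line(p,o,rate=.12);print("down",F())
manip.command_gripper(0.0,35);print("grip",manip.get_width(),manip.get_grip_force(),F(),manip.get_time())
if not .007<manip.get_width()<.013: raise SystemExit("no bar")
for t in (6,12,18,24,30,35,37):
    manip.servo_line(*arc(np.radians(t),.8),rate=.08);print(t,F(),manip.get_width(),round(manip.get_time(),2))
manip.hold(0.8)
c=cam("top");cv2.imwrite("pics/t2.png",cv2.resize(c["image"][190:300,345:505,::-1],None,fx=4,fy=4,interpolation=cv2.INTER_CUBIC))
s=cam("wrist");cv2.imwrite("pics/w3.png",s["image"][:,:,::-1])
a=cv2.imread("pics/t2.png");b=cv2.resize(s["image"][:,:,::-1],(480,360));out=np.zeros((600,800,3),np.uint8);out[:240,:640]=a[:240];out[240:,:480]=b;cv2.imwrite("pics/m1.png",out)
print(manip.get_time(),F())
E
```

```text
down [-0.7 -0.5  0.1]
grip 0.008724930757352449 34.41286504268646 [0.9 4.7 6.4] 7.9
6 [ 2.6 -1.2 -1.6] 0.008430627029754808 8.23
12 [ 4.8 -0.4 -2.4] 0.00864926892566447 8.57
18 [ 5.8 -1.7 -2. ] 0.008821218116041715 8.9
24 [ 5.5 -1.8 -2.3] 0.00864410786069212 9.23
30 [ 5.6 -2.9 -0.5] 0.00841330226810207 9.57
35 [ 5.4 -3.3  0.6] 0.008617411010548947 9.87
37 [ 6.2 -2.7  0. ] 0.008799641297529893 10.12
11.0167 [ 7.4 -2.1 -0.2]
```

View pics/m1.png

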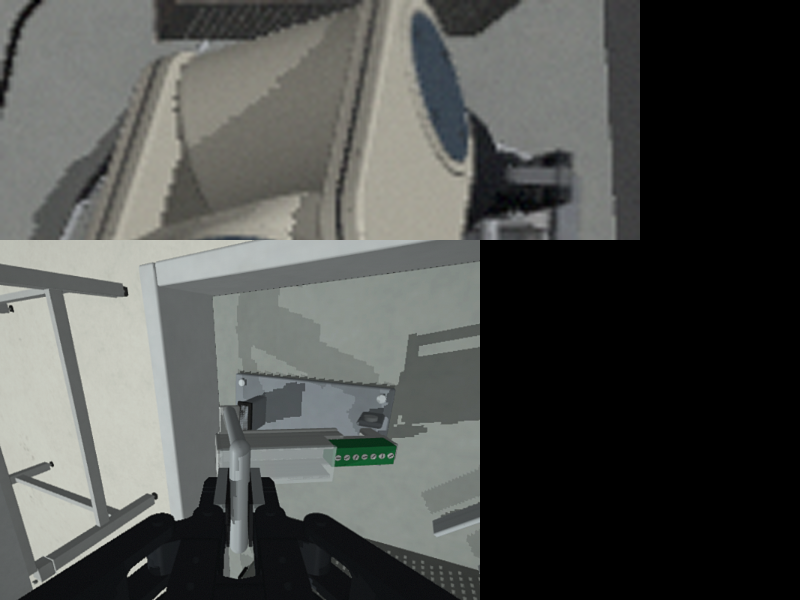

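The wrist view shows the tray tipped up, with the green block fully out of the cover and at the nose (around (365,452) in the montage). Now I lower the tray, release the bar and move over to the tongs.

```bash
cat >> h.py <<'E'
GRIP=np.array([0.508,-0.160]); TY=np.radians(-43.1)
E
python3 - <<'E'
from h import *
F=lambda:np.round(manip.get_contact_force(),1)
for t in (30,24,18,12,6,2,0):
    manip.servo_line(*arc(np.radians(t),.8),rate=.08)
    if t<7:print(t,F())
manip.servo_line(*arc(np.radians(-.4),.8),rate=.03);print(F(),manip.get_width())
manip.hold(.2);manip.command_gripper(0.030);p,o=arc(0)
manip.servo_line(p+[0,0,.10],o,rate=.2);print(manip.get_time())
manip.move_to([*GRIP,.19],down(TY+np.pi));manip.command_gripper(.085)
print(manip.get_time(),np.round(manip.get_joint_positions(),2))
c=cam("wrist");cv2.imwrite("pics/w4.png",c["image"][:,:,::-1])
d=np.array([np.cos(TY),np.sin(TY)])
print(proj(c,[[*GRIP,.03],[*(GRIP+.1*d),.026],[*(GRIP-.065*d),.02]]).round(0))
np.save("w4.npy",c,allow_pickle=True)
E
```

```text
6 [ 7.3 -0.  -0.6]
2 [ 6.8  1.1 -0.7]
0 [4.3 6.2 9.5]
[ 3.4  9.5 16.6] 0.008743146741568033
14.6833
16.2917 [-0.33  0.38  1.88  0.    0.88 -1.15]
[[317. 230.]
 [317. 343.]
 [317. 141.]]
```

View pics/w4.png

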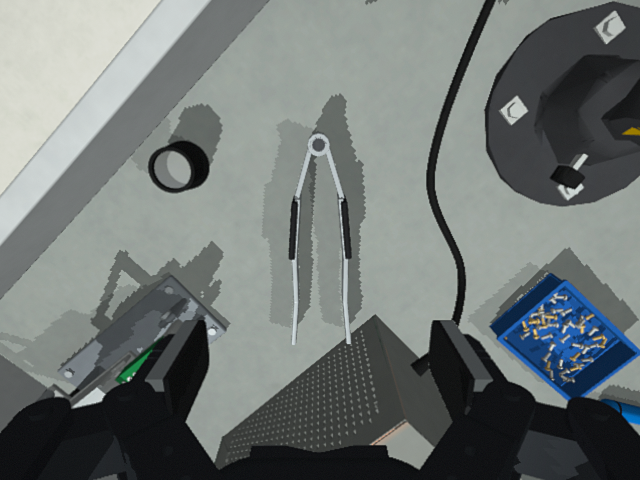

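The picture shows the tongs along column 320 with the pin at (319,145), the pads centred at row 229 and the tips at row 343. The prediction agrees to about 1 mm. I grasp them here, half close, and lift while backing away from the instrument.

```bash
python3 - <<'E'
from h import *
F=lambda:np.round(manip.get_contact_force(),1)
manip.command_gripper(.065)
o=down(TY+np.pi)
manip.servo_line([*GRIP,.027],o,rate=.12);print(F())
manip.command_gripper(.0395,30);print(manip.get_width(),manip.get_grip_force(),F(),manip.get_time())
manip.hold(.2)
manip.servo_line([GRIP[0],GRIP[1],.05],o,rate=.05);print(manip.get_width(),F())
manip.servo_line([GRIP[0]-.03,GRIP[1],.17],o,rate=.12)
# above the pick: tongs x along stand x
p=HINGE-0.070*XS
print(manip.solve_ik([*p[:2],.15],down(PSI+np.pi)))
manip.move_to([*p[:2],.15],down(PSI+np.pi))
print(manip.get_width(),manip.get_grip_force(),F(),manip.get_time(),p)
c=cam("wrist");cv2.imwrite("pics/w5.png",c["image"][:,:,::-1]);np.save("w5.npy",c,allow_pickle=True)
pk=HINGE*[1,1,0]
print(proj(c,[pk+0.022*XS+[0,0,.066],pk+0.0*XS+[0,0,.066],pk+.044*XS+[0,0,.066]]).round(0))
E
```

```text
[0.1 0.1 0. ]
0.03961332899397956 6.7531756972312 [-0.1  0.5  6.3] 18.5583
0.0395459914712452 [ 0.2 -0.3 -0.6]
[-0.46070877  0.44883132  1.88362697  0.          0.80913436 -0.41358488]
0.039316608960395356 4.659677826130064 [ 0.8  0.4 -0.9] 21.3 [ 0.49057337 -0.23020204  0.03      ]
[[317. 403.]
 [318. 374.]
 [317. 431.]]
```

View pics/w5.png

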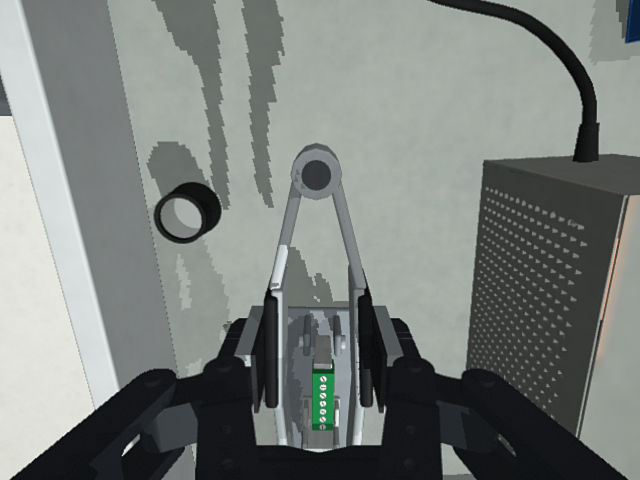

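The tongs are centred in the fingers, with the pin at (316,175). The block lies against the stop from (322,372) to (323,430), about 5 px right of my prediction. I measure it from the colour mask.

```bash
python3 - <<'E'
from h import *
c=np.load("w5.npy",allow_pickle=True).item();im=c["image"]
h=cv2.cvtColor(im,cv2.COLOR_RGB2HSV);m=cv2.inRange(h,(45,90,40),(85,255,255))
m[:360]=0;m[440:]=0;m[:,:300]=0;m[:,345:]=0
m=cv2.morphologyEx(m,cv2.MORPH_CLOSE,np.ones((7,7)))
ct=max(cv2.findContours(m,0,2)[0],key=cv2.contourArea)
W=onplane(c,ct.reshape(-1,2),.066)[:,:2].astype(np.float32)
(cx,cy),s,a=cv2.minAreaRect(W*1000);print("block",cx,cy,s,a,cv2.boundingRect(ct))
rows=np.arange(376,428,6)
for r in rows: q=np.where(m[r])[0];print(r,q.min(),q.max(),onplane(c,[[q.min(),r],[q.max(),r]],.066)[:,:2].mean(0).round(4))
pin=onplane(c,[[316.5,174.5]],.15-.027+.02)[0]
print("pin",pin.round(4),"tcp",np.round(manip.get_position(),4), "expected pin",(HINGE-.135*XS).round(4))
E
```

```text
block 489.852783203125 -316.62432861328125 (52.890140533447266, 13.683279037475586) 87.15864562988281 (312, 360, 22, 70)
376 312 333 [ 0.4903 -0.3019]
382 312 333 [ 0.4901 -0.3063]
388 312 333 [ 0.4899 -0.3108]
394 312 333 [ 0.4898 -0.3154]
400 312 333 [ 0.4896 -0.32  ]
406 312 333 [ 0.4894 -0.3247]
412 312 333 [ 0.4892 -0.3294]
418 312 333 [ 0.489  -0.3341]
424 312 332 [ 0.4885 -0.3389]
pin [ 0.4933 -0.166   0.143 ] tcp [ 0.4903 -0.2297  0.1496] expected pin [ 0.4936 -0.1653  0.03  ]
```

```bash
python3 - <<'E'
from h import *
F=lambda:np.round(manip.get_contact_force(),1)
o=down(PSI+np.pi);p=HINGE-0.072*XS+.0033*YS
manip.servo_line([*p[:2],.15],o,rate=.05)
manip.servo_line([*p[:2],.072],o,rate=.08);print(F(),manip.get_width(),manip.get_time())
manip.command_gripper(.028,30);manip.hold(.3);print(manip.get_width(),manip.get_grip_force(),F(),manip.get_time())
c=cam("wrist");cv2.imwrite("pics/w6.png",c["image"][:,:,::-1])
E
```

```text
[-0.5 -0.4 -1.3] 0.03991885571147698 22.725
0.0329459773837184 35.65280199050903 [-2.9  0.6  5.5] 23.2417
```

View pics/w6.png

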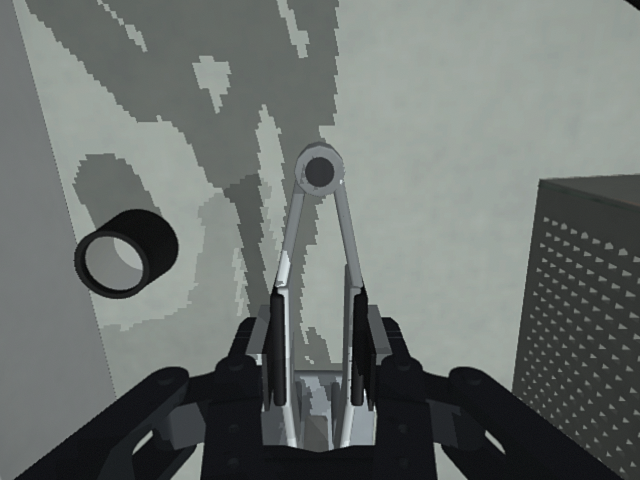

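The jaws have closed. The width reads 32.9 mm, which is about 34 mm once I add the 1.3 mm the reading fell short on the 10 mm bar, so they are on the block. Now I lift straight up and check.

```bash
python3 - <<'E'
from h import *
p=np.array(manip.get_position())
manip.servo_line(p+[0,0,.03],rate=.04);manip.servo_line(p+[0,0,.125],rate=.08);manip.hold(.5)
print(manip.get_width(),manip.get_grip_force(),np.round(manip.get_position(),3),np.round(manip.get_contact_force(),1),manip.get_time())
c=cam("scene");b=HINGE*[1,1,0]+.022*XS+[.003,0,.183];print(proj(c,[b]).round(0))
s=c["image"][230:380,380:540,::-1];cv2.imwrite("pics/s7.png",cv2.resize(s,None,fx=4,fy=4,interpolation=cv2.INTER_CUBIC))
E
```

```text
0.033404538571881165 34.59084749221802 [ 0.494 -0.228  0.197] [ 0.  -0.4 -2.1] 26.0417
[[452. 251.]]
```

View pics/s7.png

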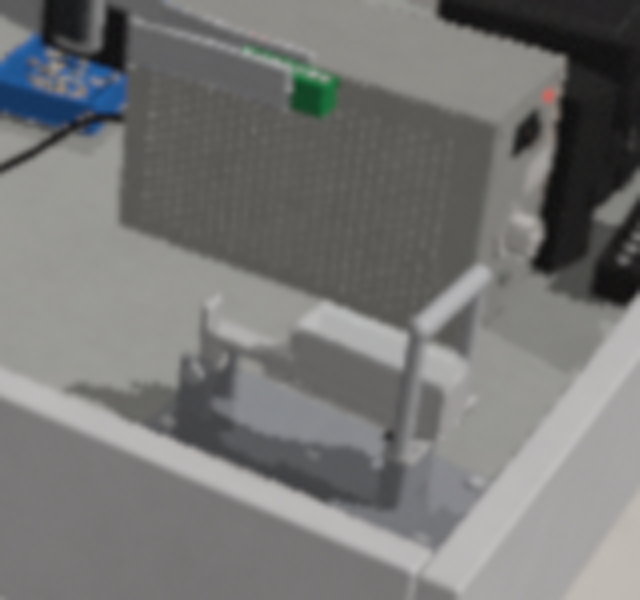

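The scene crop shows the green block held in the tongs at (315,90), well above the level, empty tray. It sits where I predicted for a height of about 0.18 m.

```bash
python3 -c "
from rig import manip
print(manip.sign_off())"
```

```text
the job is handed in; nothing more can be done
None
```

The job is done and handed in at about 26 s: the tray was tipped to about 37° by the commanded arc and lowered level again, and the terminal block is held in the tongs about 17 cm above the bench.

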